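# Close up the punch chest

### The job

Close up the wooden punch chest with your fingertips: push both open drawers fully home, then push the lid down until it is shut. Do not slam anything, do not lift the drawers, and leave the other things on the bench where they stand.

Things in the scene. Friction and masses are not known exactly. Their poses are not given: they have to be found in the camera images.
- chest: low wooden punch chest, fixed to the bench (sizes here in mm): 145 deep (own x), 240 wide (own y), 92 high without the lid. Origin: centre of its underside. Own -x is its front, roughly towards the robot, where two drawers side by side come out; own +y is its left as seen from the robot. Above them a tray of punches that the lid covers
- drawer_left: the chest's left drawer: plywood tray with flat copper and brass discs, 135 long, 102 wide; wooden front panel 110 wide, 12 thick, 50 high. Loose in its bay (0.3-0.5 kg, 1-4 N to slide, 1.5 play each side). Origin on its underside, axes as the chest's; panel's front face at own x -84.5, z -4 to +46. Home: origin at (0, +57.5, 8) in the chest's frame, panel against the chest; starts 20-55 out to -x
- drawer_right: the chest's right drawer: plywood tray with short steel rods, 135 long, 102 wide; wooden front panel 110 wide, 12 thick, 50 high. Loose in its bay (0.3-0.5 kg, 1-4 N to slide, 1.5 play each side). Origin on its underside, axes as the chest's; panel's front face at own x -84.5, z -4 to +46. Home: origin at (0, -57.5, 8) in the chest's frame, panel against the chest; starts 20-55 out to -x
- drawer_left_pull (a point): centre of the front face of the left drawer's brass pull, a solid bar 50 wide, 16 high, standing 10 out from the panel; 94.5 ahead of the drawer's origin (own -x) and 34 above its underside, 42 above the bench
- drawer_right_pull (a point): centre of the front face of the right drawer's brass pull, a solid bar 50 wide, 16 high, standing 10 out from the panel; 94.5 ahead of the drawer's origin (own -x) and 34 above its underside, 42 above the bench
- lid (a joint): angle of the lid in rad: 0 shut flat on the chest, larger as it opens upward and back; starts 0.8 to 1.25. A wooden board 145 (hinge to free edge) by 244 wide by 8 thick, 0.15 kg, turning about the chest's own y axis. Stiff hinge (0.22 N m): it stays where it is left, neither falls nor springs back; pressing near the free edge takes 1 to 3 N
- lid_hinge (a point): middle of the hinge line, on the chest's upper back edge: at (72.5, 0, 92) in the chest's frame, axes as the chest's. The lid's underside starts here
- lid_edge (a point): middle of the lid's free edge on its outer face (the face that is uppermost when shut); 145 from the hinge line and 8 off the underside; turns with the lid: own -x points from the hinge to the free edge, own z out of the outer face
- stake: a small solid steel cylinder, 44 across and 34 high, standing in front of the chest, between it and the robot; loose, not part of the job. Origin: middle of its underside
- jar: a closed glass jar, 56 across and 85 high, standing to one side of the chest; loose, not part of the job. Origin: middle of its underside
- doming_block: a steel cube of 50 with shallow round hollows, standing to one side of the chest; loose, not part of the job. Origin: middle of its underside
- mug: a white mug, 72 across and 80 high, further off to a side; loose, not part of the job. Origin: middle of its underside
- hammer: a hammer lying on the bench; loose, not part of the job. Origin: under its middle
- screwdriver: a screwdriver lying on the bench; loose, not part of the job. Origin: under its middle
- bench_pin: a flat wooden board, 120 by 70 by 18, lying on the bench; loose, not part of the job. Origin: middle of its underside
Things that resemble listed ones, but are neither listed nor needed, are in the scene too. What is shaped like the drawer_right but blue or purple is not meant.

How it is judged:
By the outcome, as a careful person would: the job done as asked, in the order asked, and still so for the second after the job is handed in, with the robot touching nothing.
It also fails if it takes over 48 s, if anything falls off the work surface, if the arm or the gripper's body presses on something with over 40 N, if the wrist force passes 120 N, or if a joint passes its speed limit or range.

### The arm

A 6-joint arm with a two-finger parallel gripper is mounted at the origin on the work surface. World frame = base frame: x ahead of the robot, y to its left, z up, the work surface at z = 0. Lengths are in m, angles in rad, forces in N, time in s.
With the tool pointing down it reaches from about 0.275 to 0.825 m from the base axis. Payload 4.9 kg.
Tool frame: the origin (TCP) lies midway between the tips of the shut fingers; the grasp point (between the pads) lies 19 mm behind it (bot.grip_depth is the distance from the TCP to the grasp point, in m); z points along the fingers, y is the line along which they close (so a half turn about z gives the same grasp; the last joint's range is limited). The gripper opens to 85 mm and grips with 20 to 120 N. Pads are 22 mm wide; open, the fingers measure 114 mm over their backs; the gripper's body (76 mm by 85 mm) begins 54 mm behind the grasp point. The pads swing forward as they close: fully open they stand 13 mm farther back than shut.
Start: joints at [1.101, 0.326, -0.193, 1.052, 0, 1.437], TCP at [0.181, 0.519, 0.231] pointing down, gripper open.
Joint ranges: [-2.65, 2.65], [-0.97, 1.79], [-1.3, 1.35], [-1.93, 2.1], [-1.47, 1.37], [-3.14, 3.14]. Speed limits (rad/s): [2.57, 2.57, 3.14, 3.14, 3.14, 3.14].

### API

Orientations are given as a unit quaternion [w, x, y, z].
In Python, from cell import bot gives the robot as it stands. Calls block until the motion is done:
- bot.move_pose(position, orientation): joint-space move of the TCP to a pose.
- bot.move_linear(position, speed=0.15, rotation=None, until_force=None): straight line of the TCP; rotation=None keeps the orientation; speed is the mean speed in m/s. With until_force (N) it stops when the force on the tool has changed by that much, and returns True; else False.
- bot.goto_joints(angles): joint-space move.
- bot.set_gripper(opening, grasp_force=None): opening from 0.0 (shut) to 1.0 (fully open); grasp_force is the grip in N (None keeps the last); returns when the fingers have stopped.
- bot.wait(seconds).
- bot.solve_ik(position, orientation): joint angles nearest the present ones, or None.
- bot.camera(name): name is "side" or "top" or "wrist"; returns the picture (420x560x3 uint8, red, green, blue); there is no depth.
- bot.calibration(name): a dict with "mtx" (3x3 intrinsics, pixels), "extrinsics" (4x4, takes a point from world to camera coordinates); the wrist camera has in their place "hand_eye" (4x4, takes a point from camera to tool coordinates, whose origin is the TCP and whose axes are the flange's). Camera axes: x right, y down, z forward; pixel columns grow to the right and rows downward; lengths in m; the calibration is good to about 2 mm. A picture is of the moment at which its call begins: read the wrist's pose just before it. calibration takes no time and is no camera call.
A pose or a line that the arm cannot do raises bot.PlanningError and nothing moves.
- bot.close_job(): hands the job in; it is judged then, once.
Trained networks look in the newest picture that a camera, given by its name, has taken for a name from the list of things; names that differ only in an ending like _2 or _b are one class to them, and where a whole thing is asked for, a point or a joint stands for the part that bears it (a point fixed in the world has none). Each returns a list of dicts, best first, with "confidence" (0 to 1); they miss things now and then, are a little off and sometimes report something else, mostly with a low value. They report only what shows in the picture. A call takes as long as a camera call. They do not tell look-alikes from the thing itself.
- bot.search_frame(camera, thing): "bbox" ([left, top, width, height] in pixels, round what is visible of it).
Readings, each from a call of its own:
- bot.read_clock(): time.
- bot.read_joint_positions(): joint angles.
- bot.read_joint_vel(): joint speeds.
- bot.read_joint_efforts(): joint torques, N m.
- bot.read_position(): TCP position.
- bot.read_tool_rot(): TCP orientation.
- bot.read_ft_force(): force on the tool from outside, world axes, zero at the start.
- bot.read_moment(): the same for the moment, N m.
- bot.read_gripper_width(): opening from 0.0 (shut) to 1.0 (fully open).
- bot.read_finger_force(): force on a finger pad.
Only numpy, scipy, OpenCV 4.12 (cv2) and the standard library are available. Lean on these libraries where they do the work, as an engineer would, in place of code of your own. Each camera call takes 0.05 s, during which the arm holds its last target. There are 200 camera calls.

## Working session

There is one attempt and no reset: what is moved stays moved. The work goes in short steps, each a Python script; the robot and the scene stay as the last script left them, time stands still between calls to the robot, and variables do not carry over. Pictures are saved under pics/ and viewed, at most 10 in all, crops included, and the job is handed in when it is done.

```bash
ls; mkdir -p pics
python3 - <<'E'
from cell import bot
import cv2,numpy as np
for c in("top","side"):
    im=bot.camera(c); cv2.imwrite(f"pics/{c}0.png",im[:,:,::-1])
    k=bot.calibration(c); print(c,k["mtx"].round(1).tolist(),k["extrinsics"].round(4).tolist())
    for t in("chest","drawer_left","drawer_right","drawer_left_pull","lid","stake","jar","doming_block"):
        print(t,[(np.round(d["bbox"]).tolist(),round(d["confidence"],2)) for d in bot.search_frame(c,t)])
print(bot.read_clock(),bot.read_tool_rot(),bot.read_ft_force())
E
```

```text
pics
top [[517.9, 0.0, 285.0], [0.0, 517.9, 206.5], [0.0, 0.0, 1.0]] [[-0.0251, -0.9997, -0.0059, 0.0041], [-0.9828, 0.0258, -0.183, 0.5493], [0.1831, 0.0012, -0.9831, 1.4916], [0.0, 0.0, 0.0, 1.0]]
chest [([255.0, 143.0, 92.0, 74.0], 0.81), ([228.0, 185.0, 21.0, 19.0], 0.74), ([272.0, 204.0, 40.0, 32.0], 0.35)]
drawer_left [([273.0, 206.0, 40.0, 31.0], 0.96), ([260.0, 146.0, 82.0, 28.0], 0.21)]
drawer_right [([227.0, 249.0, 64.0, 55.0], 0.73), ([309.0, 192.0, 39.0, 26.0], 0.68)]
drawer_left_pull [([271.0, 205.0, 41.0, 34.0], 0.87)]
lid [([254.0, 142.0, 90.0, 33.0], 0.81)]
stake [([319.0, 256.0, 14.0, 17.0], 0.75), ([271.0, 208.0, 40.0, 28.0], 0.71)]
jar [([351.0, 158.0, 27.0, 20.0], 0.94), ([310.0, 199.0, 36.0, 18.0], 0.46)]
doming_block [([228.0, 183.0, 24.0, 25.0], 0.57)]
side [[534.0, 0.0, 284.9], [0.0, 534.0, 214.1], [0.0, 0.0, 1.0]] [[0.87, -0.4931, -0.0019, -0.4507], [-0.2987, -0.5239, -0.7977, 0.2087], [0.3923, 0.6945, -0.6031, 1.2385], [0.0, 0.0, 0.0, 1.0]]
chest [([282.0, 147.0, 105.0, 124.0], 0.64)]
drawer_left [([264.0, 213.0, 48.0, 43.0], 0.67), ([282.0, 146.0, 106.0, 123.0], 0.63)]
drawer_right [([283.0, 154.0, 34.0, 32.0], 0.94), ([178.0, 210.0, 70.0, 48.0], 0.77), ([302.0, 231.0, 44.0, 43.0], 0.75)]
drawer_left_pull [([264.0, 212.0, 45.0, 41.0], 0.9), ([274.0, 180.0, 22.0, 27.0], 0.37)]
lid [([305.0, 141.0, 83.0, 75.0], 0.74)]
stake [([253.0, 269.0, 20.0, 18.0], 0.58)]
jar [([265.0, 212.0, 48.0, 43.0], 0.7), ([372.0, 237.0, 24.0, 42.0], 0.59)]
doming_block [([274.0, 180.0, 22.0, 25.0], 0.66)]
0.9 [-2.56001552e-06  1.67120598e-01  9.85936461e-01  1.25884420e-05] [ 0.07974129  0.46749324 -0.39132468]
```

View pics/top0.png

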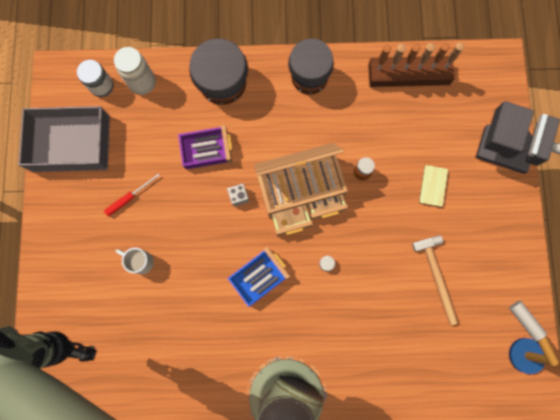

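View pics/side0.png

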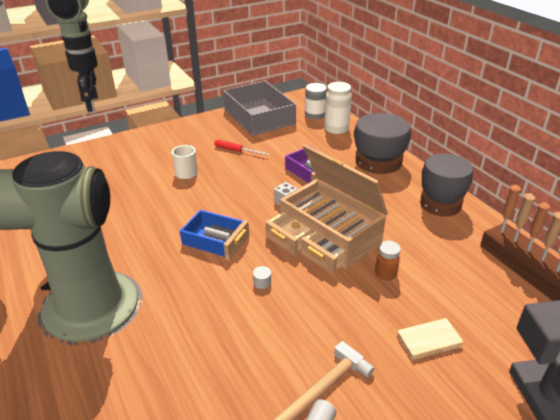

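The top view shows the open chest at about (302,185). Its left drawer front is near (292,222) and its right one near (328,207), both natural wood. The look-alikes are the blue tray at (258,277) and the purple tray at (205,148), which are coloured and stand apart from the chest, so they are not meant. The stake is at (328,264), the jar at (365,168) and the doming block at (237,194). I'll confirm this with enlarged crops.

Run:
```python
import cv2,numpy as np
for c,x,y,w,h,s in(("top",222,135,160,120,5),("side",250,140,150,150,4)):
    im=cv2.imread(f"pics/{c}0.png")[y:y+h,x:x+w]
    im=cv2.resize(im,None,fx=s,fy=s,interpolation=cv2.INTER_CUBIC)
    for i in range(0,w,20): cv2.putText(im,str(x+i),(i*s,10),0,.4,(255,255,255),1); cv2.line(im,(i*s,0),(i*s,h*s),(255,255,255),1) if 0 else cv2.line(im,(i*s,12),(i*s,20),(255,255,255),1)
    for i in range(0,h,20): cv2.putText(im,str(y+i),(0,i*s+4),0,.4,(255,255,255),1); cv2.line(im,(28,i*s),(36,i*s),(255,255,255),1)
    cv2.imwrite(f"pics/{c}crop.png",im)
```

```text
(no output)
```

View pics/topcrop.png

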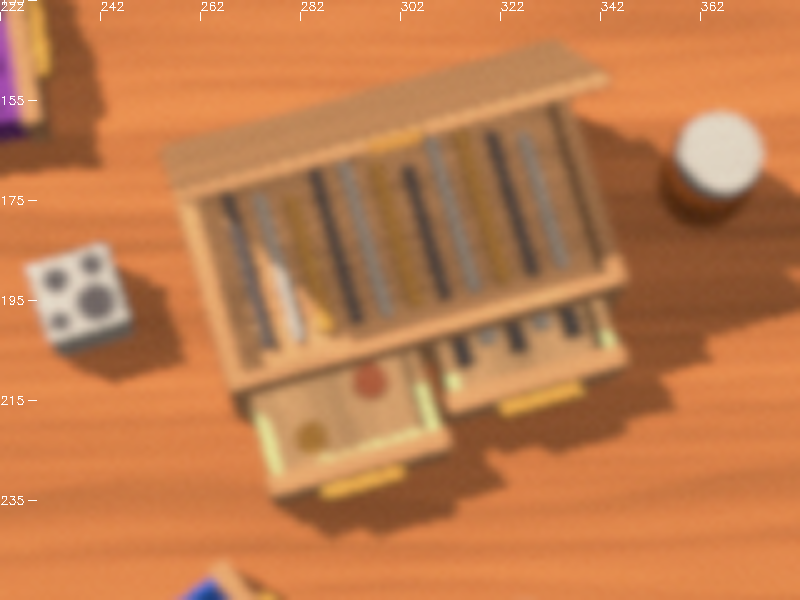

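View pics/sidecrop.png

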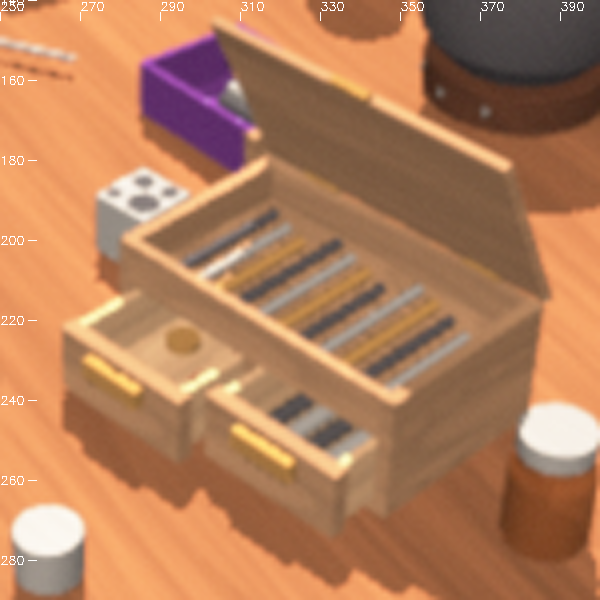

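The crops confirm the target: both natural-wood drawers sit in the chest, with pulls at about (294,231) and (330,215) in the top view. The lid's free edge runs from about (258,173) to (343,150). I'll fit the chest pose, drawer travel and lid angle from the corners.

```bash
cat > fit.py <<'E'
from cell import bot
import numpy as np
from scipy.optimize import least_squares
K={c:(bot.calibration(c)["mtx"],bot.calibration(c)["extrinsics"]) for c in("top","side")}
def proj(c,P):
    M,E=K[c]; q=E[:3,:3]@P+E[:3,3]; q=M@q; return q[:2]/q[2]
def toworld(p,P): c,s=np.cos(p[2]),np.sin(p[2]); return np.array([p[0]+c*P[0]-s*P[1],p[1]+s*P[0]+c*P[1],P[2]])
def local(p,part,a,b,c):
    if part=="c": return (a,b,c)
    if part=="L": return (a-p[3],b+.0575,c+.008)
    if part=="R": return (a-p[4],b-.0575,c+.008)
    t=p[5]; return (.0725+a*np.cos(t)+c*np.sin(t),b,.092-a*np.sin(t)+c*np.cos(t))  # lid: a negative to free edge
obs=[("top","c",-.0725,.12,.092,269,213),("top","c",-.0725,-.12,.092,347.4,191),
("top","L",-.0845,.055,.046,276.4,233.5),("top","L",-.0845,-.055,.046,312,223),
("top","l",-.145,.122,.008,258,172),("top","l",-.145,-.122,.008,343.4,150),
("side","c",-.0725,.12,.092,280.5,199.2),("side","c",-.0725,-.12,.092,348.2,240.5),("side","c",-.0725,-.12,0,347,269.2),("side","c",.0725,-.12,.092,386.2,214.5),
("side","L",-.0845,.055,.046,266.2,222),("side","L",-.0845,-.055,.046,296.2,240.5),("side","L",-.0845,-.055,-.004,295.7,255),
("side","R",-.0845,.055,.046,302,237),("side","R",-.0845,-.055,.046,334.5,258.7),("side","R",-.0845,-.055,-.004,333.7,273.7),
("side","l",-.145,.122,.008,303.2,145.5),("side","l",-.145,-.122,.008,377.5,180.5)]
res=lambda p:np.concatenate([proj(o[0],toworld(p,local(p,*o[1:5])))-o[5:] for o in obs])
def onplane(c,u,v,z):
    M,E=K[c]; R=E[:3,:3]; d=R.T@np.linalg.inv(M)@[u,v,1]; C=-R.T@E[:3,3]; return C+d*(z-C[2])/d[2]
if __name__=="__main__":
    s=least_squares(res,[.6,-.03,.25,.04,.03,1.],loss="soft_l1"); print(s.x.round(4))
    for o,r in zip(obs,res(s.x).reshape(-1,2)): print(o[:2],r.round(1))
    print("stake",onplane("top",328,262,.034),"jar",onplane("top",366,165.5,.085),"dom",onplane("top",237.5,193.5,.05),"blue",onplane("top",276,250,.03))
    print(onplane("top",289,262,.045))
    np.save("p.npy",s.x)
E
python3 fit.py
```

```text
[ 0.6242 -0.0608  0.2506  0.0459  0.0275  1.098 ]
('top', 'c') [-0.2 -0.2]
('top', 'c') [ 0.8 -0.4]
('top', 'L') [ 0.5 -0.5]
('top', 'L') [ 0.8 -0.1]
('top', 'l') [-0.4  1.9]
('top', 'l') [ 1.7 -0.2]
('side', 'c') [-0.6 -0.6]
('side', 'c') [ 0.8 -0. ]
('side', 'c') [-0.6 -0.4]
('side', 'c') [0.1 0.5]
('side', 'L') [-0.3 -1.5]
('side', 'L') [-0.7 -0.6]
('side', 'L') [-0.4 -0.1]
('side', 'R') [0.1 0.5]
('side', 'R') [ 0.2 -0.2]
('side', 'R') [-0.1  0. ]
('side', 'l') [-0.1 -2.4]
('side', 'l') [0.3 0.1]
stake [ 0.38250278 -0.13251784  0.034     ] jar [ 0.65962617 -0.25201644  0.085     ] dom [0.59269153 0.13133737 0.05      ] blue [0.4223065  0.02018408 0.03      ]
[ 0.38459572 -0.01744727  0.045     ]
```

The fit agrees to within about 1 px, and it is consistent with the stated sizes, travel ranges and lid range. Next I push the left drawer, then the right.

```bash
cat > h.py <<'E'
from cell import bot
import numpy as np
from scipy.spatial.transform import Rotation
from fit import toworld
p=np.load("p.npy"); yaw=p[2]
def quat(a):
    f=np.array([np.cos(yaw),np.sin(yaw),0]); l=np.array([-f[1],f[0],0]); z=np.sin(a)*f-np.cos(a)*np.array([0,0,1.])
    return np.roll(Rotation.from_matrix(np.column_stack([np.cross(l,z),l,z])).as_quat(),1)
W=lambda x,y,z:toworld(p,(x,y,z))
def loc():
    d=bot.read_position()-[p[0],p[1],0]; c,s=np.cos(yaw),np.sin(yaw); return np.round([c*d[0]+s*d[1],-s*d[0]+c*d[1],d[2]],4)
E
python3 - <<'E'
from h import *
import cv2
q=quat(.4)
bot.set_gripper(0.0)
for out,y in((p[3],.0575),(p[4],-.0575)):
    x0=-.0945-out-.011-.025; xe=-.0945-.011
    if y>0: bot.move_pose(W(x0-.01,y,.2),q)
    else: bot.move_linear(W(x0-.01,y,.14),.2)
    bot.move_linear(W(x0,y,.045),.12)
    print("pre",loc(),bot.read_clock())
    r1=bot.move_linear(W(xe-.012,y,.045),.05,until_force=12); print(r1,loc(),bot.read_ft_force().round(1))
    r2=bot.move_linear(W(xe+.010,y,.045),.02,until_force=8); print(r2,loc(),bot.read_ft_force().round(1))
    bot.wait(.2); print(bot.read_ft_force().round(1))
    bot.move_linear(W(xe-.03,y,.047),.08)
    bot.move_linear(W(xe-.05,y,.14),.2)
    print(bot.read_clock())
im=bot.camera("side"); t=bot.camera("top")
o=np.hstack([cv2.resize(im[130:290,240:400],(400,400),interpolation=2),cv2.resize(t[130:290,222:382],(400,400),interpolation=2)])
cv2.imwrite("pics/after.png",o[:,:,::-1])
E
```

```text
pre [-0.1761  0.0573  0.0454] 5.3333
False [-0.1176  0.0577  0.0448] [-4.8 -0.9  5.9]
True [-0.1177  0.0578  0.0445] [-1.8 -1.1  2.9]
[-1.1  0.7 -0.4]
8.1583
pre [-0.1577 -0.0574  0.0455] 9.8333
False [-0.1174 -0.0577  0.045 ] [-3.9 -1.7  4.2]
True [-0.1172 -0.0577  0.0448] [-1.4 -1.2  5.4]
[-0.4 -0.8  0.5]
12.3083
```

View pics/after.png

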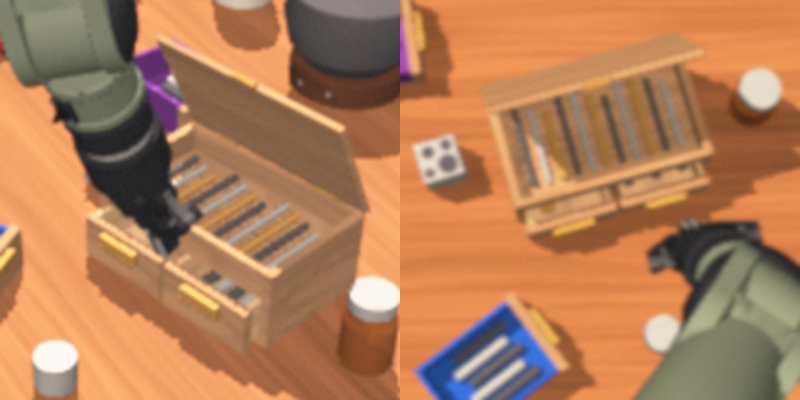

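Both drawers moved in evenly but are still about 15 mm out. The slow second segment stopped on force noise as it started. I'll do one continuous push with a higher threshold, right drawer first since the arm is there.

Run:
```python
from h import *
import cv2
xe=-.0945-.011
for y in(-.0575,.0575):
    bot.move_linear(W(xe-.05,y,.14),.2)
    bot.move_linear(W(xe-.03,y,.045),.15)
    r=bot.move_linear(W(xe+.012,y,.045),.03,until_force=16); print(r,loc(),bot.read_ft_force().round(1))
    bot.wait(.1); print(loc(),bot.read_ft_force().round(1),bot.read_clock())
    bot.move_linear(W(xe-.03,y,.047),.08)
bot.move_linear(W(xe-.06,y,.2),.25)
bot.move_linear(W(-.18,y,.31),.25); print(bot.read_clock())
im=bot.camera("side"); t=bot.camera("top")
o=np.hstack([cv2.resize(im[130:290,240:400],(400,400),interpolation=2),cv2.resize(t[130:290,222:382],(400,400),interpolation=2)])
cv2.imwrite("pics/after2.png",o[:,:,::-1])
for x,z in((.06,.31),(.0725-.125*np.cos(p[5])+.05,.23),(-.04,.1)): print(bot.solve_ik(W(x,0,z),quat(0)))
```

```text
True [-0.1025 -0.0574  0.0446] [-5.9 -2.   9.2]
[-0.1025 -0.0574  0.0447] [-4.6 -0.2  8.3] 14.625
True [-0.1099  0.0576  0.0445] [-0.7 -0.1  0.5]
[-0.1105  0.058   0.0442] [-0.2  0.5 -0.3] 17.8833
19.7083
[-0.17502195  0.56614853  0.38024477  1.38489257  0.         -0.42565749]
[-0.17165725  0.59562216  0.23122634  1.20640051  0.         -0.42229279]
[-0.24533886  0.51269546 -0.26344797  0.7946529   0.         -0.49597441]
```

View pics/after2.png

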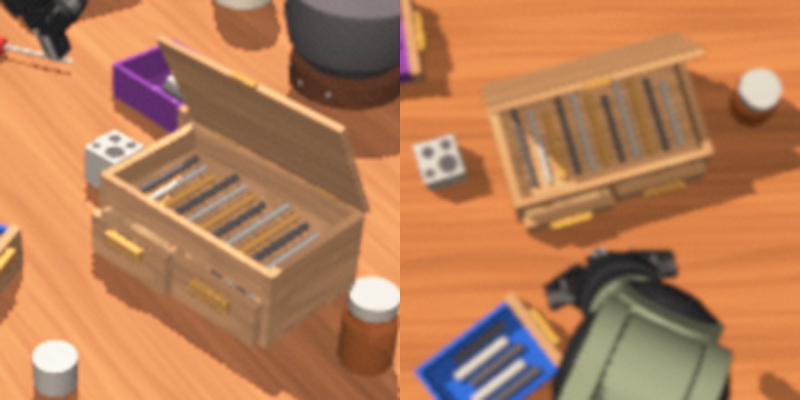

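The right drawer is nearly home and the left is still several mm out. With the tilted fingers, the leading tip corner rode at about z = 49 mm, right at the top edge of the pull, which explains the upward force. I'll redo both pushes lower (corner at about 40 mm), less tilted and slower.

Run:
```python
from h import *
import cv2
a=.2; xe=-.0945-.0108; z=.037; q=quat(a)
for y in(.0575,-.0575):
    if y>0: bot.move_pose(W(xe-.045,y,.12),q)
    else: bot.move_linear(W(xe-.045,y,z),.15)
    bot.move_linear(W(xe-.024,y,z),.1)
    for i in range(3):
        r=bot.move_linear(W(xe+.009,y,z),.025,until_force=20); f0=bot.read_ft_force().round(1)
        bot.wait(.1); f=bot.read_ft_force().round(1); print(r,loc(),f0,f,bot.read_clock())
        if not r or np.hypot(f[0],f[1])>7: break
    bot.move_linear(W(xe-.03,y,z),.1)
bot.move_linear(W(-.18,y,.2),.25)
bot.move_linear(W(-.18,0,.31),.25); print(bot.read_clock())
im=bot.camera("side"); t=bot.camera("top")
o=np.hstack([cv2.resize(im[185:285,260:360],(400,400),interpolation=2),cv2.resize(t[160:260,250:350],(400,400),interpolation=2)])
cv2.imwrite("pics/after3.png",o[:,:,::-1])
```

```text
True [-0.1047  0.0584  0.0352] [-1.   0.4  0.1] [ 0.2 -0.6 -0.3] 22.7917
True [-0.1047  0.0588  0.0344] [-1.  -0.5 -0.5] [ 0.  -0.6 -0.9] 23.2083
True [-0.1048  0.0593  0.0338] [ 0.1 -0.9 -0.4] [ 0.4 -0.1 -0.5] 23.6833
True [-0.105  -0.0569  0.0356] [0.4 0.3 0.8] [ 0.5 -0.1  0.9] 26.575
True [-0.1051 -0.0563  0.0347] [-0.4 -0.   0.1] [-1.   0.3 -0.3] 26.975
True [-0.1051 -0.0557  0.0341] [-0.3 -0.5 -0.7] [ 0.  -0.   0.3] 27.4083
29.3333
```

View pics/after3.png

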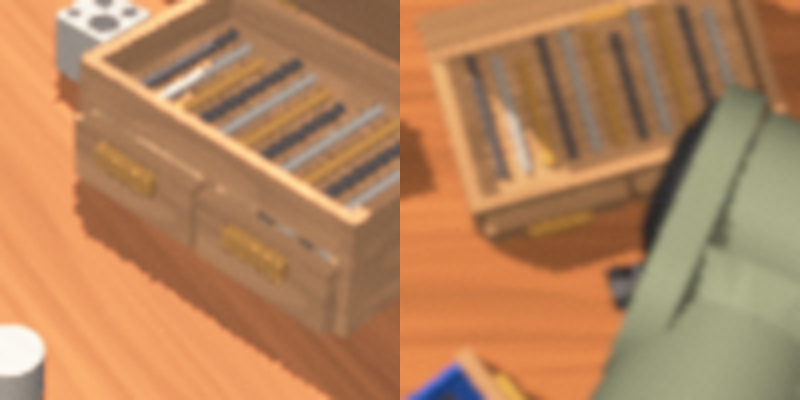

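Both pushes ended on the same hard stop (local x about -0.105, where I expected home), but a dark slit still shows over the right drawer. I'll overlay the model at home and at 5 mm out before touching the lid.

Run:
```python
from h import *
from fit import proj
import cv2
im=bot.camera("side")[:,:,::-1]; cv2.imwrite("pics/side4.png",im)
x0,y0,w,h,s=262,196,92,84,8
big=cv2.resize(im[y0:y0+h,x0:x0+w],None,fx=s,fy=s,interpolation=2)
def pt(P): return tuple(int(v) for v in (proj("side",toworld(p,P))-[x0,y0]+.5)*s)
def poly(Ps,c): cv2.polylines(big,[np.array([pt(P) for P in Ps])],False,c,1)
for out,c in((0,(0,255,0)),(.005,(0,0,255))):
    for b in(.0575,-.0575):
        X=-.0845-out
        poly([(X,b+.055,.004),(X,b+.055,.054),(X,b-.055,.054),(X,b-.055,.004)],c)
poly([(-.0725,.12,.092),(-.0725,-.12,.092),(-.0725,-.12,0)],(255,255,0))
cv2.imwrite("pics/ov.png",big)
```

```text
(no output)
```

View pics/ov.png

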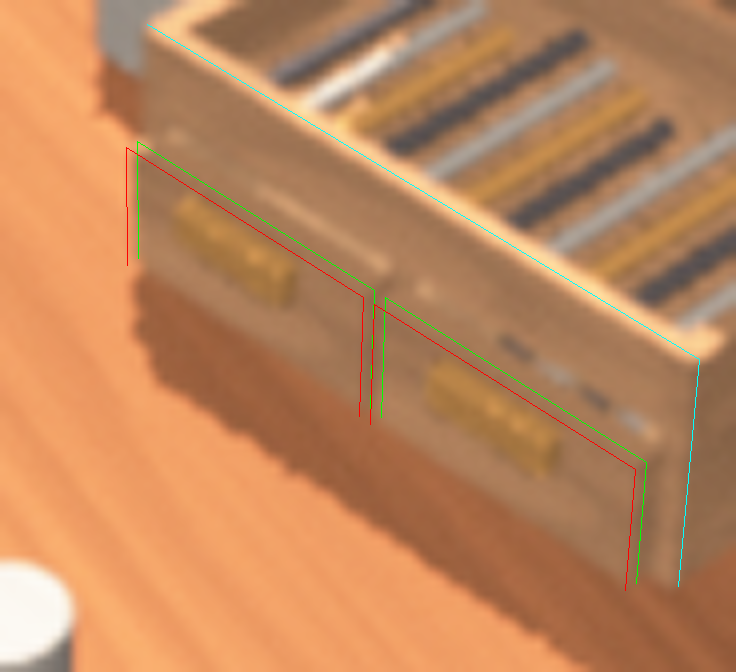

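The overlay fits the chest to within about 1 px and puts both panels at home within about 1-2 mm. The thin slit means I should prove the hard stop, so I'll press each drawer in 1 mm steps and read the steady force.

Run:
```python
from h import *
xe=-.0945-.0108; z=.038
bot.move_linear(W(xe-.045,-.0575,.1),.3)
for y in(-.0575,.0575):
    bot.move_linear(W(xe-.02,y,z),.2)
    bot.move_linear(W(xe-.002,y,z),.05)
    for k in range(0,9):
        bot.move_linear(W(xe+.001*k,y,z),.02); f=bot.read_ft_force()
        print(k,loc()[0],f.round(1))
        if f[0]*np.cos(yaw)+f[1]*np.sin(yaw)<-15: break
    bot.move_linear(W(xe-.02,y,z),.1); print(bot.read_clock())
```

```text
0 -0.1054 [ 0.5  0.2 -0. ]
1 -0.105 [-2.  -1.8  1.3]
2 -0.1049 [-4.8 -1.2  4.2]
3 -0.1048 [-8.1 -3.5  5.6]
4 -0.1048 [-10.8  -3.7   9.4]
5 -0.1047 [-13.6  -4.2  10.7]
6 -0.1047 [-15.4  -5.   13.1]
33.5167
0 -0.1054 [-0.1 -0.1  0.5]
1 -0.1048 [-1.4 -0.9  1.1]
2 -0.1046 [-5.9 -2.3  4. ]
3 -0.1046 [-7.8 -2.4  5.3]
4 -0.1045 [-9.4 -3.2  7.4]
5 -0.1045 [-12.   -4.6  10.2]
6 -0.1045 [-13.8  -5.   11.2]
7 -0.1044 [-15.9  -5.4  12.2]
37.1667
```

Hard stop confirmed: 15 N moves each drawer less than 0.5 mm, at the expected home position. Now the lid, with about 10 s left.

Run:
```python
from h import *
import cv2
q=quat(0); r=.125
def T(th,e=0): return W(.0725-r*np.cos(th)+(.008+e)*np.sin(th)+.011,0,.092+r*np.sin(th)+(.008+e)*np.cos(th))
bot.move_linear(W(-.13,.03,.275),.4)
bot.move_linear(W(.07,0,.265),.35,rotation=q)
bot.move_linear(T(p[5],.02),.2); print(bot.read_clock(),loc(),bot.read_ft_force().round(1))
for th in(.85,.6,.35,.12):
    bot.move_linear(T(th),.11); print(loc(),bot.read_ft_force().round(1))
print(bot.read_clock())
r_=bot.move_linear(T(0,-.006),.04,until_force=15); print(r_,loc(),bot.read_ft_force().round(1),bot.read_clock())
im=bot.camera("side"); cv2.imwrite("pics/lid.png",cv2.resize(im[130:290,240:400],(560,560),interpolation=2)[:,:,::-1])
```

```text
39.1833 [5.040e-02 1.000e-04 2.168e-01] [0.2 0.6 0.7]
[ 0.008  -0.0004  0.1926] [ 0.5 -0.2  0.3]
[-1.470e-02 -1.000e-04  1.695e-01] [-0.2  0.1  0.7]
[-0.0308 -0.      0.1427] [-0.4  0.6  1.1]
[-0.0394 -0.      0.1152] [ 1.1 -0.1  0.7]
41.075
True [-0.0402 -0.0005  0.1   ] [-1.9  0.1  8.9] 41.5167
```

View pics/lid.png

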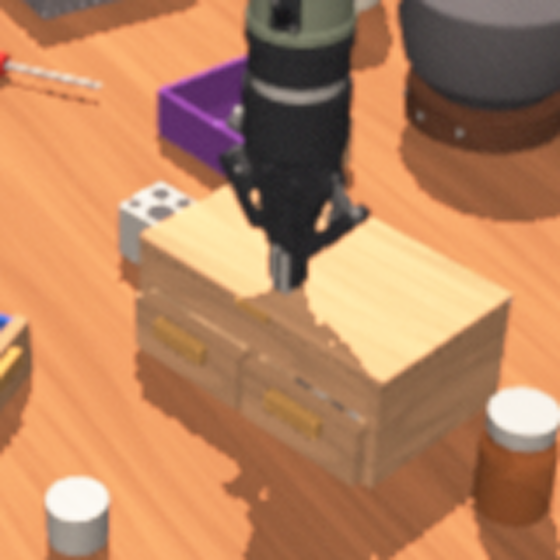

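The picture shows the lid flat on the chest with the fingertip at z = 0.100, exactly the shut height. Both drawers are in, and the stake, jar and doming block have not moved. I'll press once gently to seat it, retreat and hand in.

Run:
```python
from h import *
bot.move_linear(W(-.04,0,.096),.02); print(loc(),bot.read_ft_force().round(1))
bot.move_linear(W(-.04,0,.15),.1); print(bot.read_clock())
print(bot.close_job())
```

```text
[-0.0401 -0.0005  0.0997] [-10.2   0.8  28.9]
42.575
the job is handed in; nothing more can be done
None
```

I handed the job in at 42.6 s: both drawers stopped hard at home under a 15 N push, the lid is shut flat on the chest, and the stake, jar and doming block had not visibly moved in the last picture, taken just before the final press.

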